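# Swing test of a flywheel on the inertia rig

## Robot

A 6-joint arm with a two-finger parallel gripper is mounted at the origin on the work surface. World frame = base frame: x ahead of the robot, y to its left, z up, the work surface at z = 0. Lengths are in m, angles in rad, forces in N, time in s.
With the tool pointing down it reaches from about 0.325 to 0.775 m from the base axis. Payload 9.3 kg.
Tool frame: the origin (TCP) lies between the finger pads, 19 mm behind the fingertips; this is the grasp point; z points along the fingers, x is the direction in which the jaws open and shut, and the axes are right-handed (so a half turn about z gives the same grasp; the last joint's range is limited). The gripper opens to 85 mm and grips with 20 to 120 N. Pads are 22 mm wide; open, the fingers measure 114 mm over their backs; the gripper's body (76 mm by 85 mm) begins 54 mm behind the grasp point. The pads swing forward as they close: fully open they stand 13 mm farther back than shut.
Start: joints at [0.977, 0.259, 0.021, 1.334, 0, 1.418], TCP at [0.235, 0.497, 0.25] pointing down, gripper open.
Joint ranges: [-3.04, 3.04], [-0.91, 1.82], [-1.04, 1.36], [-1.92, 1.95], [-1.52, 1.45], [-3.14, 3.14]. Speed limits (rad/s): [2.22, 2.22, 2.79, 3.14, 3.14, 3.14].

## Interface

Orientations are given as a unit quaternion [x, y, z, w].
In Python, from station import * gives the robot as it stands. The module is installed in compiled form; this text tells all that it offers.
- The arm moves only by the tool servo_tool, never from a script. Its arguments are lists of equal length, an entry for each row: "fingers": the opening, from -1 (shut) to 1 (fully open); "delta_pos": the shift along the world's x, y, z as a fraction of full scale, a list of three; "yaw": the turn about the world's z as a fraction of full scale. In form: {"fingers": [fingers, ...], "delta_pos": [[dx, dy, dz], ...], "yaw": [yaw, ...]}. A call has exactly 8 rows; each row is the pose to reach, as a shift and turn from the pose commanded when the call began, turning the shorter way round; what a row does not reach only later rows make up. Full scale, the value 1, is 100 mm for a shift and pi rad for a turn. A row lasts 1/8 s, in which the tool goes at most 62.5 mm and 10.7 degrees, less where a joint would pass 70% of its speed; a pose out of reach is approached as far as the arm can. A call with a number of a shift or a turn outside -1 to 1 is refused whole. A call with a gripper value outside its range is refused whole. The fingers move at their own pace and stop on an object; "newtons" is the grip in N (left out, the last holds). Time passes only in rows, so rows that repeat a pose let the fingers close, or fill a call up. It gives the time, the measured TCP pose, the force and the opening at its end, in the units of the state.
- read_state(): the state, without advancing time (a new reading comes with each control period).
- camera(name): name is "scene" or "top"; returns a dict with "image" (420x560x3 uint8, blue, green, red), "fx", "fy", "cx", "cy" (pixels), "k1" (the pictures are not rectified: a ray, as slopes to the right and down, at radius r is drawn at 1 + k1 r^2 times it, then the intrinsics apply), "R" (3x3) and "t" (3): a world point X has camera coordinates R X + t. Camera axes: x right, y down, z forward; pixel columns grow to the right and rows downward; lengths in m; the calibration is good to about 2 mm. A picture is of the moment at which its call begins. There is no depth.
- hand_in(): hands the job in, once; it reports no verdict.
The state is a dict: "time": time; "joints": joint angles; "qd": joint speeds; "joint_torque": joint torques, N m; "tcp_pos": TCP position; "tool_rot": TCP orientation; "force": force on the tool from outside, world axes, zero at the start; "torque": the same for the moment, N m; "gripper_width": opening from 0.0 (shut) to 1.0 (fully open).
Only numpy, scipy, OpenCV 4.12 (cv2) and the standard library are available. Lean on these libraries where they do the work, as an engineer would, in place of code of your own. Each camera call takes 0.05 s, during which the arm holds its last target. There are 200 camera calls.

## Task

Check the flywheel on the swing rig: take the orange post, turn the platter about 45 degrees to either side (never beyond 60), and let it swing freely. Keep the gripper hovering straight over the swinging post, 3 to 8 cm above its top and no more than about 2 cm off to the side, following it without touching for a good 6 seconds while it is still swinging widely. Then catch the post without flinging it about, bring it gently back to the red index mark of the base, and let go so that the platter rests there; leave all other things on the bench where they are.

Things in the scene. Friction and masses are not known exactly. Their poses are not given: they have to be found in the camera images.
- rig: Blue base of the swing rig, fixed to the bench (place and yaw vary). Origin: on the vertical pivot axis at bench height. Its -x axis is the rest direction: a low arm reaches out that way to an upright, outer face 180 mm from the axis, 30 mm wide, with a red index mark on top (68 mm above the bench). The base foot is 190 mm across; the bench is 0 mm.
- pivot (a point): Point on the pivot axis, 134 mm above the bench (height of the post's top). Axes as the rig's. Aluminium platter 290 mm across turns about it, top face 64 mm above the bench; a flywheel clamped on it (176 mm across, rim top 84 mm, hub 88 mm, shaft stub 106 mm above the bench). A soft torsion spring of 0.037 N m/rad pulls the platter to 0.
- post_top (a point): Centre of the top face of the orange grip post: upright cylinder 30 mm in diameter, 70 mm tall, on the platter, its axis 120 mm from the pivot axis; top 134 mm above the bench. z up; turns with the platter; its -x axis points outward from the pivot through the post.
- platter (a joint): Platter angle (rad), positive counterclockwise from above; 0 = rest, post behind the index mark (on the rig's -x axis). Stops at +-1.3. Turning inertia nominally 0.015 kg m2 (hidden, -30 to +50 percent): period nominally 4 s (3.3 to 4.9). Bearing drag about 0.0008 N m s/rad plus 0.0004 N m dry: the swing shrinks by about a third in 8 s.
- barrel_a: Black finned engine cylinder, 140 x 140 x 122 mm, standing loose; leave alone. Origin: centre of its underside.
- barrel_b: A second such finned cylinder, 140 x 140 x 122 mm; leave alone. Origin: centre of its underside.
- head: Aluminium cylinder head, 130 x 180 x 68 mm, loose; leave alone. Origin: centre of its underside.
- spray_can: White and red spray can, 60 mm across, 190 mm tall, loose; leave alone. Origin: centre of its underside.
- screwdriver: Screwdriver lying on the bench along its own x axis, about 200 mm long; leave alone. Origin: on its underside.

How it is judged:
By the outcome, as a careful person would: the job done as asked, in the order asked, and still so for the second after the job is handed in, with the robot touching nothing.
It also fails if it takes over 61 s, if anything falls off the work surface, if the arm or the gripper's body presses on something with over 40 N, if the wrist force passes 120 N, or if a joint passes its speed limit or range.

## Working session

There is one attempt and no reset: what is moved stays moved. The work goes in short steps, Python scripts to look and compute and a tool call to move; the robot and the scene stay as the last step left them, time stands still between calls to the robot, and variables do not carry over. Pictures are saved under pics/ and viewed, about 8 in all and at most 12, crops included, and the job is handed in when it is done.

Besides the shell and the picture viewer there is one more tool, called after ">>>" by a JSON object that holds its "name" and its "arguments", one argument or row to a line. servo_tool: Moves the arm, as the interface text tells. Its arguments: {"type":"object","properties":{"fingers":{"type":"array"},"delta_pos":{"type":"array"},"yaw":{"type":"array"},"newtons":{"type":"number"}},"required":["fingers","delta_pos","yaw"]}

```bash
mkdir -p pics; python3 - <<'E'
from station import *
import cv2,numpy as np
s=read_state();print({k:np.round(v,3) for k,v in s.items()})
a=camera("scene");b=camera("top")
for n,c in(("scene",a),("top",b)):
    cv2.imwrite(f"pics/{n}0.png",c["image"]);print(n,c["fx"],c["fy"],c["cx"],c["cy"],c["k1"],np.round(c["R"],3).tolist(),c["t"])
E
```

```text
{'time': np.float64(0.0), 'joints': array([0.977, 0.259, 0.021, 1.334, 0.   , 1.418]), 'qd': array([-0.   ,  0.001,  0.001, -0.   ,  0.   ,  0.001]), 'joint_torque': array([-1.0000e-03, -5.5564e+01,  3.4453e+01,  1.4000e-02, -0.0000e+00,
       -0.0000e+00]), 'tcp_pos': array([0.235, 0.497, 0.249]), 'tool_rot': array([ 0.845,  0.535, -0.001,  0.   ]), 'force': array([ 0.014, -0.363,  0.059]), 'torque': array([0.012, 0.021, 0.042]), 'gripper_width': np.float64(1.001)}
scene 422.88314209002266 422.88314209002266 278.6324211471075 207.26016865163209 0.012272097117109982 [[0.399, 0.917, -0.017], [0.726, -0.327, -0.606], [-0.561, 0.229, -0.796]] [-0.24497163 -0.29406357  1.52119137]
top 392.8464326116656 392.8464326116656 279.04283373075003 204.96848766731725 -0.10703818556028874 [[0.022, -1.0, -0.011], [-0.986, -0.02, -0.168], [0.168, 0.015, -0.986]] [0.05842097 0.51375063 1.06913152]
```

View pics/scene0.png

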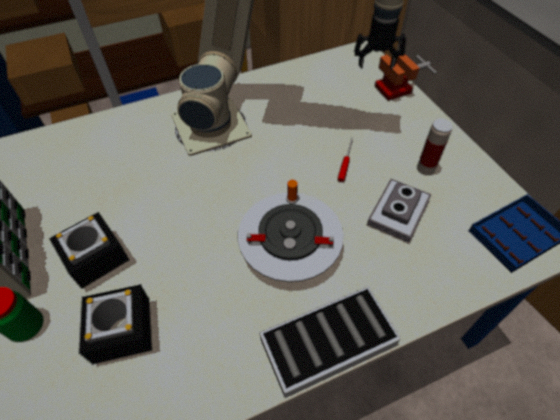

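View pics/top0.png

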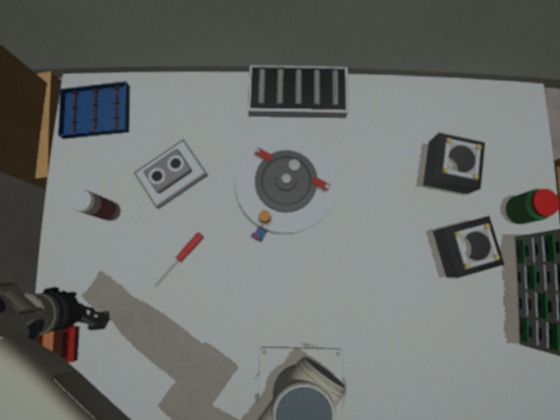

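The scene view shows the post at (292,190). In the top view the post is at (264,216), the blue upright with its mark at (260,233), and the platter centre at about (286,181).

```bash
cat > h.py <<'E'
from station import *
import cv2,numpy as np
def ray(c,px,z):
    K=np.array([[c["fx"],0,c["cx"]],[0,c["fy"],c["cy"]],[0,0,1]])
    p=cv2.undistortPoints(np.array([[px]],float),K,np.array([c["k1"],0,0,0.]))[0,0]
    R=np.array(c["R"]);o=-R.T@c["t"];d=R.T@np.array([p[0],p[1],1]);return o+d*(z-o[2])/d[2]
def proj(c,X):
    K=np.array([[c["fx"],0,c["cx"]],[0,c["fy"],c["cy"]],[0,0,1]])
    return cv2.projectPoints(np.array([X],float),cv2.Rodrigues(np.array(c["R"]))[0],np.array(c["t"],float),K,np.array([c["k1"],0,0,0.]))[0][0,0]
def orange(c,roi=None):
    h=cv2.cvtColor(c["image"],cv2.COLOR_BGR2HSV);m=cv2.inRange(h,(6,120,60),(20,255,255))
    if roi:
        k=np.zeros_like(m);x0,y0,x1,y1=roi;k[y0:y1,x0:x1]=255;m&=k
    n,l,st,ce=cv2.connectedComponentsWithStats(m)
    i=1+np.argmax(st[1:,4]) if n>1 else None
    return (None,None) if i is None else (ce[i],st[i])
E
python3 - <<'E'
from h import *
c=camera("top");im=c["image"];ce,st=orange(c,(190,110,380,260));print("post",ce,st)
p=ray(c,ce,.130);print(p)
g=cv2.cvtColor(im,cv2.COLOR_BGR2HSV)
b=cv2.inRange(g,(100,80,40),(130,255,255));b[:, :230]=0;b[:,300:]=0;b[:200]=0;b[260:]=0
ys,xs=np.nonzero(b);print("blue",xs.mean(),ys.mean(),ray(c,(xs.mean(),ys.mean()),.064))
# flywheel dark disc
v=g[...,2];d=cv2.inRange(v,0,120);d[:140]=0;d[225:]=0;d[:,:245]=0;d[:,330:]=0
cn=max(cv2.findContours(d,0,1)[0],key=cv2.contourArea);e=cv2.fitEllipse(cv2.convexHull(cn));print(e,ray(c,e[0],.084))
for z,r in((.084,.088),(.064,.145)):
    O=ray(c,e[0],.084);pts=np.array([proj(c,[O[0]+r*np.cos(t),O[1]+r*np.sin(t),z]) for t in np.linspace(0,6.28,60)])
    cv2.polylines(im,[np.round(pts*4).astype(int)],True,(0,255,0),1,shift=2)
s=camera("scene");ce2,st2=orange(s,(250,150,340,220));print("scene post",ce2,st2,ray(s,(ce2[0],st2[1]+4),.134))
cv2.imwrite("pics/z.png",np.hstack([cv2.resize(im[120:260,200:360],None,fx=2.5,fy=2.5),cv2.resize(s["image"][150:290,225:360],None,fx=2.5,fy=2.5)]))
E
```

```text
post [264.31707317 216.18292683] [260 211  10  11  82]
[0.46737897 0.10564405 0.13      ]
blue 260.26666666666665 232.81333333333333 [0.43021743 0.11893063 0.064     ]
((285.0471496582031, 179.8685302734375), (60.525611877441406, 83.3421630859375), 116.20838165283203) [0.57615568 0.05368682 0.084     ]
scene post [292.04444444 189.71111111] [288 179  10  22 180] [0.47168455 0.10516361 0.134     ]
```

View pics/z.png

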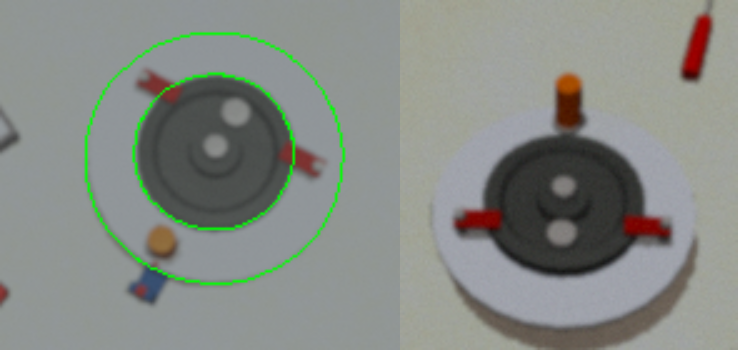

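>>> {"name": "servo_tool", "arguments": {
  "fingers": [1,1,1,1,1,1,1,1],
  "delta_pos": [
    [0.05,-0.09,0],
    [0.13,-0.23,0],
    [0.22,-0.37,0],
    [0.31,-0.51,0],
    [0.4,-0.65,0],
    [0.49,-0.79,0],
    [0.56,-0.92,0],
    [0.6,-1,0]
  ],
  "yaw": [0,0,0,0,0,0,0,0]
}}

```text
time: 1.2
tcp_pos: [0.2952, 0.3966, 0.25]
tool_rot: [0.845, 0.535, 0.0, -0.0]
force: [-0.5, 0.6, -0.2]
gripper_width: 0.996
```

>>> {"name": "servo_tool", "arguments": {
  "fingers": [1,1,1,1,1,1,1,1],
  "delta_pos": [
    [0.05,-0.09,0],
    [0.13,-0.23,0],
    [0.22,-0.37,0],
    [0.31,-0.51,0],
    [0.4,-0.65,0],
    [0.49,-0.79,0],
    [0.56,-0.92,0],
    [0.6,-1,0]
  ],
  "yaw": [0,0,0,0,0,0,0,0]
}}

```text
time: 2.2
tcp_pos: [0.3552, 0.2965, 0.25]
tool_rot: [0.845, 0.535, -0.0, 0.0]
force: [0.0, 0.4, -0.3]
gripper_width: 1.0
```

>>> {"name": "servo_tool", "arguments": {
  "fingers": [1,1,1,1,1,1,1,1],
  "delta_pos": [
    [0.05,-0.09,0],
    [0.13,-0.23,0],
    [0.22,-0.37,0],
    [0.31,-0.51,0],
    [0.4,-0.65,0],
    [0.49,-0.79,0],
    [0.56,-0.92,0],
    [0.6,-1,0]
  ],
  "yaw": [0,0,0,0,0,0,0,0]
}}

```text
time: 3.2
tcp_pos: [0.4151, 0.1965, 0.2499]
tool_rot: [0.845, 0.535, -0.0, -0.0]
force: [0.1, 0.6, -0.6]
gripper_width: 0.993
```

>>> {"name": "servo_tool", "arguments": {
  "fingers": [1,1,1,1,1,1,1,1],
  "delta_pos": [
    [0.05,-0.09,-0.05],
    [0.13,-0.23,-0.1],
    [0.22,-0.37,-0.2],
    [0.31,-0.51,-0.3],
    [0.4,-0.65,-0.4],
    [0.49,-0.79,-0.5],
    [0.54,-0.9,-0.55],
    [0.54,-0.92,-0.55]
  ],
  "yaw": [0,0,0,0,0,0,0,0]
}}

```text
time: 4.2
tcp_pos: [0.4688, 0.1047, 0.1945]
tool_rot: [0.845, 0.535, -0.0, -0.0]
force: [0.1, 0.4, 0.0]
gripper_width: 0.996
```

```bash
python3 - <<'E'
from h import *
s=read_state();print(s["time"],s["tcp_pos"],s["tool_rot"],s["force"])
c=camera("scene");ce,st=orange(c,(230,150,360,260));print(ce,st)
cv2.imwrite("pics/s1.png",cv2.resize(c["image"][100:290,200:390],None,fx=3,fy=3))
E
```

```text
4.2 [0.46882347 0.10466089 0.19453397] [ 8.44890587e-01  5.34938979e-01 -3.59911295e-04 -2.34041470e-04] [0.14027179 0.44014198 0.03225911]
[292.02590674 189.34196891] [287 179  11  22 193]
```

View pics/s1.png

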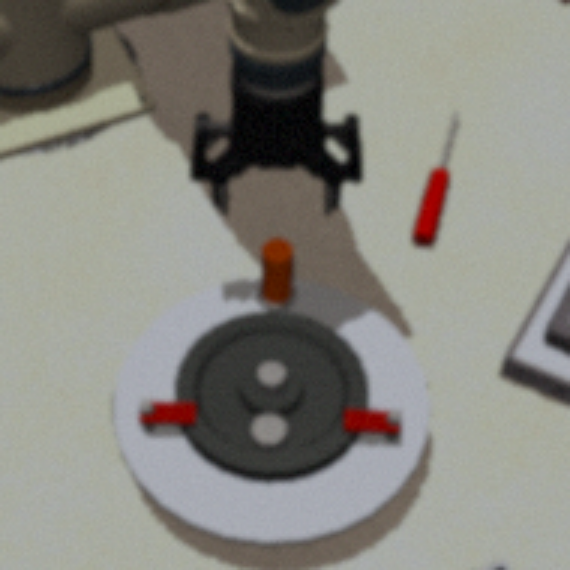

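The crop shows the gripper centred over the post with a clear view of the post underneath, at about (292,189) in the full image. I'll descend and grip.

>>> {"name": "servo_tool", "arguments": {
  "fingers": [1,1,1,1,1,1,1,1],
  "delta_pos": [
    [0,0,-0.05],
    [0,0,-0.15],
    [0,0,-0.3],
    [0,0,-0.45],
    [0,0,-0.6],
    [0,0,-0.73],
    [0,0,-0.8],
    [0,0,-0.8]
  ],
  "yaw": [0,0,0,0,0,0,0,0]
}}

```text
time: 5.25
tcp_pos: [0.4685, 0.1055, 0.1146]
tool_rot: [0.845, 0.535, -0.0, -0.0]
force: [0.6, 0.0, -0.2]
gripper_width: 1.002
```

>>> {"name": "servo_tool", "arguments": {
  "fingers": [-1,-1,-1,-1,-1,-1,-1,-1],
  "delta_pos": [
    [0,0,0],
    [0,0,0],
    [0,0,0],
    [0,0,0],
    [0,0,0],
    [0,0,0],
    [0,0,0],
    [0,0,0]
  ],
  "yaw": [0,0,0,0,0,0,0,0],
  "newtons": 25
}}

```text
time: 6.25
tcp_pos: [0.4689, 0.1055, 0.1154]
tool_rot: [0.845, 0.535, 0.0, 0.0]
force: [-0.9, 1.2, 6.0]
gripper_width: 0.352
```

```bash
python3 - <<'E'
from h import *
s=read_state();print(s["time"],s["tcp_pos"],s["force"],s["torque"],s["gripper_width"])
c=camera("scene");ce,st=orange(c,(230,150,360,260));print(ce,st)
# stub: bright blob near pivot, top & scene
P=np.array([.469,.1055]);C=np.array([.5755,.0535]);d=P-C;print("r",np.hypot(*d),np.degrees(np.arctan2(d[1],d[0])))
for C in ([.576,.0535],[.577,.053]):
  C=np.array(C);a0=np.radians(154.2)
  # arcs about C turning negative/positive
  for sg in(1,-1):
    print(sg,[ (np.round((C+.12*np.array([np.cos(a0+sg*np.radians(t)),np.sin(a0+sg*np.radians(t))])),4)).tolist() for t in range(0,50,5)])
E
```

```text
6.25 [0.46886733 0.10548308 0.11536577] [-0.94776257  1.1787076   6.04767739] [0.07373019 0.24854589 0.00527821] 0.3516984038818663
[291.67647059 189.2745098 ] [287 179  11  23 204]
r 0.1185168764353837 153.97545901005267
1 [[0.468, 0.1057], [0.4638, 0.0961], [0.4605, 0.0862], [0.4581, 0.076], [0.4566, 0.0656], [0.456, 0.0552], [0.4563, 0.0447], [0.4575, 0.0343], [0.4597, 0.0241], [0.4627, 0.014]]
-1 [[0.468, 0.1057], [0.4729, 0.1149], [0.4787, 0.1237], [0.4852, 0.1319], [0.4923, 0.1395], [0.5002, 0.1465], [0.5085, 0.1527], [0.5175, 0.1583], [0.5268, 0.163], [0.5365, 0.1668]]
1 [[0.469, 0.1052], [0.4648, 0.0956], [0.4615, 0.0857], [0.4591, 0.0755], [0.4576, 0.0651], [0.457, 0.0547], [0.4573, 0.0442], [0.4585, 0.0338], [0.4607, 0.0236], [0.4637, 0.0135]]
-1 [[0.469, 0.1052], [0.4739, 0.1144], [0.4797, 0.1232], [0.4862, 0.1314], [0.4933, 0.139], [0.5012, 0.146], [0.5095, 0.1522], [0.5185, 0.1578], [0.5278, 0.1625], [0.5375, 0.1663]]
```

>>> {"name": "servo_tool", "arguments": {
  "fingers": [-1,-1,-1,-1,-1,-1,-1,-1],
  "delta_pos": [
    [-0.009,-0.019,0],
    [-0.026,-0.057,0],
    [-0.041,-0.096,0],
    [-0.056,-0.136,0],
    [-0.068,-0.175,0],
    [-0.08,-0.216,0],
    [-0.09,-0.256,0],
    [-0.099,-0.297,0]
  ],
  "yaw": [0.0055,0.0165,0.028,0.039,0.05,0.061,0.072,0.083]
}}

```text
time: 7.3
tcp_pos: [0.4585, 0.0757, 0.1153]
tool_rot: [0.767, 0.641, 0.0, -0.0]
force: [-3.4, 0.9, 6.8]
gripper_width: 0.344
```

```bash
python3 - <<'E'
from h import *
s=read_state();print(s["time"],s["tcp_pos"],s["force"],s["torque"],s["gripper_width"])
u=np.array([-.9003,.4352]);t=np.array([-.4352,-.9003])
f=lambda d:.12*((np.cos(d)-1)*u+np.sin(d)*t)
for a,L in((15,[17,19,21,23,25,27,29,31]),(31,[33,35,37,39,41,43,44.3,45])):
  print([np.round(10*(f(np.radians(x))-f(np.radians(a))),3).tolist() for x in L],[round((x-a)/180,4) for x in L])
E
```

```text
7.3 [0.45853865 0.07569634 0.11534694] [-3.41342581  0.90676515  6.82977308] [0.13998056 0.46520273 0.05379336] 0.34360419746490056
[[-0.007, -0.041], [-0.013, -0.083], [-0.017, -0.124], [-0.02, -0.166], [-0.021, -0.208], [-0.021, -0.25], [-0.019, -0.292], [-0.016, -0.334]] [0.0111, 0.0222, 0.0333, 0.0444, 0.0556, 0.0667, 0.0778, 0.0889]
[[0.005, -0.042], [0.01, -0.083], [0.018, -0.124], [0.027, -0.165], [0.037, -0.206], [0.049, -0.246], [0.057, -0.272], [0.062, -0.286]] [0.0111, 0.0222, 0.0333, 0.0444, 0.0556, 0.0667, 0.0739, 0.0778]
```

>>> {"name": "servo_tool", "arguments": {
  "fingers": [-1,-1,-1,-1,-1,-1,-1,-1],
  "delta_pos": [
    [-0.007,-0.041,0],
    [-0.013,-0.083,0],
    [-0.017,-0.124,0],
    [-0.02,-0.166,0],
    [-0.021,-0.208,0],
    [-0.021,-0.25,0],
    [-0.019,-0.292,0],
    [-0.016,-0.334,0]
  ],
  "yaw": [0.011,0.022,0.033,0.044,0.056,0.067,0.078,0.089]
}}

```text
time: 8.3
tcp_pos: [0.4565, 0.0422, 0.1153]
tool_rot: [0.671, 0.742, -0.0, -0.0]
force: [-5.2, 0.4, 9.5]
gripper_width: 0.341
```

>>> {"name": "servo_tool", "arguments": {
  "fingers": [-1,-1,-1,-1,-1,-1,-1,-1],
  "delta_pos": [
    [0.005,-0.042,0],
    [0.01,-0.083,0],
    [0.018,-0.124,0],
    [0.027,-0.165,0],
    [0.037,-0.206,0],
    [0.049,-0.246,0],
    [0.057,-0.272,0],
    [0.062,-0.286,0]
  ],
  "yaw": [0.011,0.022,0.033,0.044,0.056,0.067,0.074,0.078]
}}

```text
time: 9.3
tcp_pos: [0.4623, 0.0133, 0.1153]
tool_rot: [0.575, 0.818, -0.001, -0.0]
force: [-8.3, -2.5, 11.2]
gripper_width: 0.341
```

```bash
python3 - <<'E'
from h import *
s=read_state();print(s["time"],s["tcp_pos"],s["force"],s["torque"],s["gripper_width"])
c=camera("scene");ce,st=orange(c,(230,150,360,260));print(ce,st)
# project model post centre (top/bottom mean z .099) for arc angles, to calibrate
for C in([.576,.0535],[.577,.053]):
  for th in(0,45):
    a=np.radians(154.2+th);print(C,th,proj(c,[C[0]+.12*np.cos(a),C[1]+.12*np.sin(a),.1]))
print(proj(c,[*s["tcp_pos"][:2],.1]))
cv2.imwrite("pics/s2.png",cv2.resize(c["image"][100:290,200:390],None,fx=3,fy=3))
E
```

```text
9.3 [0.46229941 0.01325256 0.11533015] [-8.264357   -2.45500166 11.24003991] [-0.3525153   1.45408255 -0.0463492 ] 0.3406872869829471
[262.19463087 199.16778523] [258 188   9  22 149]
[0.576, 0.0535] 0 [291.58298614 189.81232519]
[0.576, 0.0535] 45 [261.03343852 198.87072016]
[0.577, 0.053] 0 [291.56925399 190.1151244 ]
[0.577, 0.053] 45 [261.00209561 199.18328065]
[260.72420513 198.86511286]
```

View pics/s2.png

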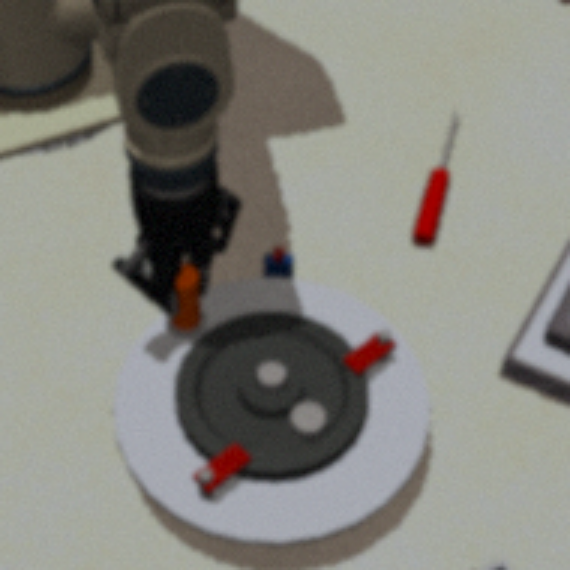

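The crop shows the post held at (262,199) in the full image, the platter turned about 45° CCW, and the rig's red index mark uncovered. Next is a short helper that computes the follow rows.

```bash
cat > f.py <<'E'
from h import *
import json,os
from scipy.optimize import least_squares,minimize_scalar
C=np.array([.5763,.0534]);A0=np.radians(154.2);K=.05
pos=lambda th:C+.12*np.array([np.cos(A0+th),np.sin(A0+th)])
def look():
    t=read_state()["time"];c=camera("scene");ce,st=orange(c,(225,150,380,270))
    g=np.radians(np.arange(-62,62,.25));P=np.array([proj(c,[*pos(x),.1]) for x in g])
    d=np.hypot(*(P-ce).T);i=d.argmin();print("t %.2f th %.1f off %.1fpx area %d"%(t,np.degrees(g[i]),d[i],st[4]))
    L=json.load(open("log.json")) if os.path.exists("log.json") else []
    L.append([t,g[i]]);json.dump(L,open("log.json","w"));return L
mod=lambda p,t:p[0]*np.exp(-p[3]*(t-p[1]))*np.cos(p[2]*(t-p[1]))
def fit(L,t0):
    L=np.array(L);pr=np.array([.775,t0,1.57,K]);sg=np.array([.02,.06,.3,.015])
    r=least_squares(lambda p:np.r_[(mod(p,L[:,0])-L[:,1])/.02,(p-pr)/sg],pr)
    print("A %.1f t0 %.2f w %.3f k %.3f"%(np.degrees(r.x[0]),*r.x[1:]),"res",np.round(np.degrees(mod(r.x,L[:,0])-L[:,1]),1));return r.x
def rows(p,off=0):
    s=read_state();T=s["time"];q=s["tcp_pos"]
    print("T",round(T,2),"tcp",np.round(q,4),"err mm",np.round(1e3*(q[:2]-pos(mod(p,T))),1))
    th=[mod(p,T+.125*j) for j in range(1,9)]
    print("th",np.round(np.degrees(th),1));print(json.dumps([np.round(10*(pos(x)-q[:2]),2).tolist()+[0] for x in th]))
    n=[np.pi*k/p[2]+p[1] for k in range(12)];print("next extremes",[(round(x,2),round(np.degrees(mod(p,x)),1)) for x in n if x>T][:2])
E
python3 - <<'E'
from f import *
th=np.radians([45,42.8,39.3,34.2,27.9,20.4,12.2,3.6])
print([np.round(10*(pos(x)-pos(th[0])),3).tolist() for x in th],np.round((np.degrees(th)-45)/180,3))
E
```

```text
[[0.0, 0.0], [-0.014, 0.044], [-0.034, 0.115], [-0.054, 0.219], [-0.066, 0.351], [-0.061, 0.508], [-0.033, 0.677], [0.022, 0.848]] [ 0.    -0.012 -0.032 -0.06  -0.095 -0.137 -0.182 -0.23 ]
```

>>> {"name": "servo_tool", "arguments": {
  "fingers": [1,1,1,1,1,1,1,1],
  "delta_pos": [
    [0,0,0],
    [-0.014,0.044,0.12],
    [-0.034,0.115,0.4],
    [-0.054,0.219,0.65],
    [-0.066,0.351,0.8],
    [-0.061,0.508,0.8],
    [-0.033,0.677,0.8],
    [0.022,0.848,0.8]
  ],
  "yaw": [0,-0.012,-0.032,-0.06,-0.095,-0.137,-0.182,-0.23]
}}

```text
time: 10.35
tcp_pos: [0.4656, 0.0991, 0.1949]
tool_rot: [0.829, 0.56, 0.0, -0.0]
force: [0.2, 0.7, 0.1]
gripper_width: 1.0
```

```bash
python3 - <<'E'
from f import *
p=fit(look(),9.42);rows(p)
E
```

```text
t 10.35 th -6.8 off 0.1px area 201
A 44.4 t0 9.40 w 1.821 k 0.050 res [0.1]
T 10.4 tcp [0.4663 0.1004 0.1948] err mm [-13.2 -23.9]
th [-19.3 -27.  -33.3 -37.8 -40.3 -40.7 -39.  -35.3]
[[0.25, 0.38, 0], [0.38, 0.49, 0], [0.48, 0.56, 0], [0.57, 0.6, 0], [0.61, 0.63, 0], [0.62, 0.63, 0], [0.59, 0.62, 0], [0.52, 0.58, 0]]
next extremes [(np.float64(11.13), np.float64(-40.8)), (np.float64(12.85), np.float64(37.4))]
```

>>> {"name": "servo_tool", "arguments": {
  "fingers": [1,1,1,1,1,1,1,1],
  "delta_pos": [
    [0.25,0.38,0],
    [0.38,0.49,0],
    [0.48,0.56,0],
    [0.57,0.6,0],
    [0.61,0.63,0],
    [0.62,0.63,0],
    [0.59,0.62,0],
    [0.52,0.58,0]
  ],
  "yaw": [0,0,0,0,0,0,0,0]
}}

```text
time: 11.4
tcp_pos: [0.5171, 0.1563, 0.195]
tool_rot: [0.827, 0.562, -0.0, -0.0]
force: [-0.6, 0.0, -0.4]
gripper_width: 1.001
```

```bash
python3 - <<'E'
from f import *
p=fit(look(),9.42);rows(p)
E
```

```text
t 11.40 th -38.5 off 0.1px area 204
A 44.9 t0 9.36 w 1.742 k 0.042 res [0.5 0.6]
T 11.45 tcp [0.5161 0.1559 0.1951] err mm [-4.1 -3.6]
th [-31.1 -24.5 -16.8  -8.4   0.3   8.9  17.   24.3]
[[-0.05, -0.02, 0], [-0.16, -0.1, 0], [-0.28, -0.21, 0], [-0.39, -0.35, 0], [-0.48, -0.51, 0], [-0.55, -0.68, 0], [-0.58, -0.84, 0], [-0.6, -0.99, 0]]
next extremes [(np.float64(12.97), np.float64(38.6)), (np.float64(14.78), np.float64(-35.8))]
```

>>> {"name": "servo_tool", "arguments": {
  "fingers": [1,1,1,1,1,1,1,1],
  "delta_pos": [
    [-0.06,-0.02,0],
    [-0.17,-0.1,0],
    [-0.29,-0.21,0],
    [-0.4,-0.35,0],
    [-0.49,-0.51,0],
    [-0.56,-0.68,0],
    [-0.59,-0.84,0],
    [-0.61,-0.99,0]
  ],
  "yaw": [0,0,0,0,0,0,0,0]
}}

```text
time: 12.45
tcp_pos: [0.4566, 0.0563, 0.195]
tool_rot: [0.827, 0.561, 0.0, 0.0]
force: [-0.2, 0.9, -0.5]
gripper_width: 1.0
```

```bash
python3 - <<'E'
from f import *
p=fit(look(),9.42);rows(p)
E
```

```text
t 12.45 th 22.5 off 0.4px area 193
A 44.8 t0 9.35 w 1.720 k 0.044 res [0.6 0.5 0.1]
T 12.5 tcp [0.4565 0.0552 0.195 ] err mm [0.2 0.5]
th [30.8 34.9 37.4 38.2 37.2 34.5 30.2 24.6]
[[0.0, -0.12, 0], [0.01, -0.21, 0], [0.02, -0.26, 0], [0.03, -0.28, 0], [0.02, -0.25, 0], [0.01, -0.2, 0], [0.0, -0.11, 0], [-0.0, 0.01, 0]]
next extremes [(np.float64(13.01), np.float64(38.2)), (np.float64(14.83), np.float64(-35.2))]
```

>>> {"name": "servo_tool", "arguments": {
  "fingers": [1,1,1,1,1,1,1,1],
  "delta_pos": [
    [0.0,-0.12,0],
    [0.01,-0.21,0],
    [0.02,-0.26,0],
    [0.03,-0.28,0],
    [0.02,-0.25,0],
    [0.01,-0.2,0],
    [0.0,-0.11,0],
    [0.0,0.01,0]
  ],
  "yaw": [0,0,0,0,0,0,0,0]
}}

```text
time: 13.5
tcp_pos: [0.4564, 0.0594, 0.1951]
tool_rot: [0.827, 0.562, 0.0, -0.0]
force: [0.6, 0.6, 1.1]
gripper_width: 0.996
```

```bash
python3 - <<'E'
from f import *
p=fit(look(),9.42);rows(p)
E
```

```text
t 13.50 th 22.8 off 0.5px area 187
A 44.9 t0 9.36 w 1.733 k 0.049 res [0.7 1.  0.5 0.4]
T 13.55 tcp [0.4564 0.0604 0.195 ] err mm [-0.4 -3.9]
th [ 13.5   5.9  -1.9  -9.5 -16.5 -22.7 -27.8 -31.5]
[[0.03, 0.19, 0], [0.07, 0.34, 0], [0.14, 0.49, 0], [0.22, 0.62, 0], [0.31, 0.74, 0], [0.4, 0.83, 0], [0.49, 0.9, 0], [0.55, 0.94, 0]]
next extremes [(np.float64(14.8), np.float64(-34.4)), (np.float64(16.61), np.float64(31.4))]
```

>>> {"name": "servo_tool", "arguments": {
  "fingers": [1,1,1,1,1,1,1,1],
  "delta_pos": [
    [0.03,0.19,0],
    [0.07,0.34,0],
    [0.14,0.49,0],
    [0.22,0.62,0],
    [0.31,0.74,0],
    [0.4,0.83,0],
    [0.49,0.9,0],
    [0.55,0.94,0]
  ],
  "yaw": [0,0,0,0,0,0,0,0]
}}

```text
time: 14.55
tcp_pos: [0.5122, 0.1528, 0.1948]
tool_rot: [0.827, 0.562, -0.0, -0.0]
force: [-0.4, -0.5, 0.3]
gripper_width: 1.002
```

```bash
python3 - <<'E'
from f import *
p=fit(look(),9.42);rows(p)
E
```

```text
t 14.55 th -32.2 off 0.2px area 203
A 44.8 t0 9.36 w 1.735 k 0.047 res [0.8 0.8 0.7 0.4 0.2]
T 14.6 tcp [0.5127 0.153  0.1948] err mm [-1.6 -3.2]
th [-34.6 -34.5 -32.8 -29.6 -25.1 -19.4 -12.9  -5.9]
[[0.04, 0.05, 0], [0.04, 0.05, 0], [0.01, 0.03, 0], [-0.05, -0.01, 0], [-0.12, -0.07, 0], [-0.21, -0.14, 0], [-0.3, -0.25, 0], [-0.39, -0.37, 0]]
next extremes [(np.float64(14.8), np.float64(-34.8)), (np.float64(16.61), np.float64(31.9))]
```

>>> {"name": "servo_tool", "arguments": {
  "fingers": [1,1,1,1,1,1,1,1],
  "delta_pos": [
    [0.04,0.05,0],
    [0.04,0.05,0],
    [0.01,0.03,0],
    [-0.05,-0.01,0],
    [-0.12,-0.07,0],
    [-0.21,-0.14,0],
    [-0.3,-0.25,0],
    [-0.39,-0.37,0]
  ],
  "yaw": [0,0,0,0,0,0,0,0]
}}

```text
time: 15.6
tcp_pos: [0.4718, 0.1147, 0.1951]
tool_rot: [0.827, 0.562, 0.0, 0.0]
force: [-0.1, 0.1, 0.2]
gripper_width: 1.002
```

```bash
python3 - <<'E'
from f import *
p=fit(look(),9.42);rows(p)
E
```

```text
t 15.60 th -6.8 off 0.5px area 197
A 44.8 t0 9.36 w 1.731 k 0.046 res [0.6 0.8 0.6 0.7 0.4 0.3]
T 15.65 tcp [0.4709 0.1138 0.1951] err mm [-0.9  1.5]
th [ 3.6 10.6 17.  22.5 26.9 30.1 31.8 32. ]
[[-0.06, -0.15, 0], [-0.1, -0.29, 0], [-0.13, -0.42, 0], [-0.14, -0.54, 0], [-0.15, -0.63, 0], [-0.14, -0.69, 0], [-0.14, -0.73, 0], [-0.14, -0.73, 0]]
next extremes [(np.float64(16.62), np.float64(32.1)), (np.float64(18.43), np.float64(-29.5))]
```

>>> {"name": "servo_tool", "arguments": {
  "fingers": [1,1,1,1,1,1,1,1],
  "delta_pos": [
    [-0.06,-0.15,0],
    [-0.1,-0.29,0],
    [-0.13,-0.42,0],
    [-0.14,-0.54,0],
    [-0.15,-0.63,0],
    [-0.14,-0.69,0],
    [-0.14,-0.73,0],
    [-0.14,-0.73,0]
  ],
  "yaw": [0,0,0,0,0,0,0,0]
}}

```text
time: 16.65
tcp_pos: [0.4586, 0.0424, 0.1949]
tool_rot: [0.827, 0.562, -0.0, -0.0]
force: [0.1, 0.4, 0.8]
gripper_width: 0.998
```

```bash
python3 - <<'E'
from f import *
p=fit(look(),9.42);rows(p)
E
```

```text
t 16.65 th 30.5 off 0.5px area 190
A 45.0 t0 9.36 w 1.731 k 0.050 res [0.6 0.9 0.4 0.5 0.9 0.4 0.7]
T 16.7 tcp [0.4586 0.0426 0.1949] err mm [ 1.8 -0.2]
th [29.  25.9 21.6 16.3 10.3  4.  -2.5 -8.8]
[[-0.02, 0.04, 0], [-0.02, 0.11, 0], [-0.02, 0.2, 0], [-0.01, 0.31, 0], [0.02, 0.43, 0], [0.06, 0.55, 0], [0.12, 0.68, 0], [0.19, 0.79, 0]]
next extremes [(np.float64(18.43), np.float64(-28.6)), (np.float64(20.25), np.float64(26.1))]
```

>>> {"name": "servo_tool", "arguments": {
  "fingers": [1,1,1,1,1,1,1,1],
  "delta_pos": [
    [-0.02,0.04,0],
    [-0.02,0.11,0],
    [-0.02,0.2,0],
    [-0.01,0.31,0],
    [0.02,0.43,0],
    [0.06,0.55,0],
    [0.12,0.68,0],
    [0.19,0.79,0]
  ],
  "yaw": [0,0,0,0,-0.03,-0.06,-0.09,-0.12]
}}

```text
time: 17.7
tcp_pos: [0.4777, 0.1227, 0.195]
tool_rot: [0.918, 0.396, 0.0, -0.0]
force: [0.2, -0.3, 0.3]
gripper_width: 1.004
```

```bash
python3 - <<'E'
from f import *
p=fit(look(),9.42);rows(p);print(read_state()["tool_rot"])
E
```

```text
t 17.70 th -9.2 off 0.5px area 202
A 45.0 t0 9.36 w 1.733 k 0.050 res [0.7 0.9 0.5 0.4 0.8 0.6 0.7 0.2]
T 17.75 tcp [0.4785 0.1235 0.1949] err mm [-2.3 -2.5]
th [-16.9 -21.6 -25.2 -27.5 -28.6 -28.3 -26.7 -23.9]
[[0.1, 0.11, 0], [0.17, 0.18, 0], [0.22, 0.23, 0], [0.26, 0.26, 0], [0.28, 0.27, 0], [0.27, 0.27, 0], [0.25, 0.25, 0], [0.2, 0.21, 0]]
next extremes [(np.float64(18.43), np.float64(-28.6)), (np.float64(20.24), np.float64(26.2))]
[ 9.19243056e-01  3.93690282e-01  3.63521774e-04 -1.83523797e-04]
```

>>> {"name": "servo_tool", "arguments": {
  "fingers": [1,1,1,0.5,0,-1,-1,-1],
  "delta_pos": [
    [0.1,0.11,0],
    [0.17,0.18,-0.1],
    [0.22,0.23,-0.35],
    [0.26,0.26,-0.6],
    [0.28,0.27,-0.8],
    [0.27,0.27,-0.8],
    [0.25,0.25,-0.8],
    [0.22,0.225,-0.8]
  ],
  "yaw": [-0.02,-0.04,-0.058,-0.058,-0.058,-0.058,-0.058,-0.058],
  "newtons": 25
}}

```text
time: 18.75
tcp_pos: [0.4985, 0.1446, 0.1144]
tool_rot: [0.95, 0.312, -0.001, -0.001]
force: [-0.8, 5.5, -18.3]
gripper_width: 0.342
```

```bash
python3 - <<'E'
from f import *
look();s=read_state();q=s["tcp_pos"];d=q[:2]-C;th=np.degrees(np.arctan2(d[1],d[0])-A0);r=np.hypot(*d)
print(s["time"],q,s["tool_rot"],s["force"],s["gripper_width"],"th",th,"r",r)
E
```

```text
t 18.75 th -22.8 off 0.0px area 174
18.8 [0.49820802 0.14434031 0.11443176] [ 9.49989287e-01  3.12279934e-01 -9.30718800e-04 -8.54704011e-04] [ 8.11537907e-03  6.92104099e+00 -1.94522368e+01] 0.3457211767117802 th -23.54675673932717 r 0.11986867032148592
```

```bash
python3 - <<'E'
from f import *
q=np.array([.4999,.1436]);E=np.array([.469,.1052]);A=[-23.4,-22,-20,-17.8,-15.6,-13.4,-11.2,-9];B=[-7,-5.2,-3.6,-2.2,-1.2,-.5,0,0]
g=lambda t:pos(np.radians(t))+(E-pos(0))*(1+t/23.9)+(q-pos(np.radians(-23.9)))*(-t/23.9)
for q0,L,a in((q,A,-23.9),(g(-9),B,-9)): print([np.round(10*(g(t)-q0),3).tolist() for t in L],[round((t-a)/180,3) for t in L])
E
```

```text
[[-0.008, -0.007], [-0.03, -0.026], [-0.061, -0.053], [-0.094, -0.085], [-0.126, -0.119], [-0.156, -0.153], [-0.185, -0.188], [-0.212, -0.225]] [0.003, 0.011, 0.022, 0.034, 0.046, 0.058, 0.071, 0.083]
[[-0.024, -0.034], [-0.044, -0.065], [-0.061, -0.094], [-0.076, -0.119], [-0.085, -0.137], [-0.092, -0.15], [-0.097, -0.159], [-0.097, -0.159]] [0.011, 0.021, 0.03, 0.038, 0.043, 0.047, 0.05, 0.05]
```

>>> {"name": "servo_tool", "arguments": {
  "fingers": [-1,-1,-1,-1,-1,-1,-1,-1],
  "delta_pos": [
    [-0.008,-0.007,0],
    [-0.03,-0.026,0],
    [-0.061,-0.053,0],
    [-0.094,-0.085,0],
    [-0.126,-0.119,0],
    [-0.156,-0.153,0],
    [-0.185,-0.188,0],
    [-0.212,-0.225,0]
  ],
  "yaw": [0.003,0.011,0.022,0.034,0.046,0.058,0.071,0.083]
}}

```text
time: 19.8
tcp_pos: [0.4773, 0.1215, 0.1144]
tool_rot: [0.901, 0.433, -0.001, -0.001]
force: [0.5, 3.1, -19.4]
gripper_width: 0.346
```

>>> {"name": "servo_tool", "arguments": {
  "fingers": [-1,-1,-1,-1,-1,-1,-1,-1],
  "delta_pos": [
    [-0.024,-0.034,0],
    [-0.044,-0.065,0],
    [-0.061,-0.094,0],
    [-0.076,-0.119,0],
    [-0.085,-0.137,0],
    [-0.092,-0.15,0],
    [-0.097,-0.159,0],
    [-0.097,-0.159,0]
  ],
  "yaw": [0.011,0.021,0.03,0.038,0.043,0.047,0.05,0.05]
}}

```text
time: 20.8
tcp_pos: [0.4678, 0.1056, 0.1145]
tool_rot: [0.865, 0.502, -0.001, -0.0]
force: [-3.4, 3.8, -25.0]
gripper_width: 0.346
```

```bash
python3 - <<'E'
from f import *
look();s=read_state();print(s["time"],s["tcp_pos"],s["tool_rot"],s["force"],s["torque"],s["gripper_width"])
c=camera("scene");print(orange(c,(225,150,380,270)))
cv2.imwrite("pics/s3.png",cv2.resize(c["image"][130:290,210:370],None,fx=3.5,fy=3.5))
E
```

```text
t 20.80 th 0.2 off 0.7px area 200
20.85 [0.46785718 0.10558025 0.11447511] [ 8.64901412e-01  5.01940915e-01 -8.18505828e-04 -4.41942930e-04] [ -3.21814147   2.62764851 -25.41951119] [0.63864033 0.49406656 0.15434432] 0.342550316922561
(array([291.54187192, 189.408867  ]), array([286, 179,  12,  23, 203], dtype=int32))
```

View pics/s3.png

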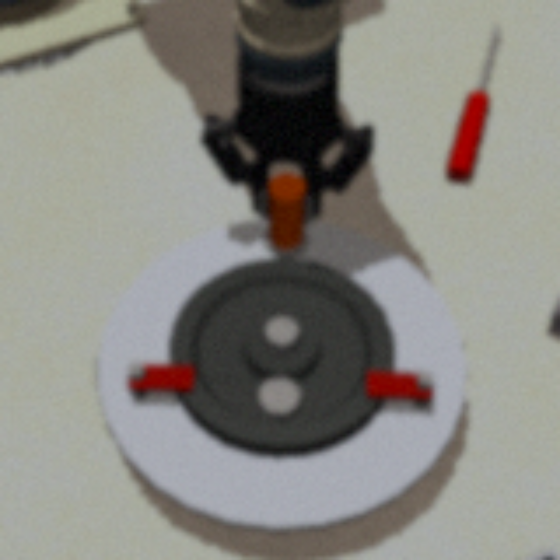

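>>> {"name": "servo_tool", "arguments": {
  "fingers": [-1,-1,-1,-0.3,-0.1,0.3,1,1],
  "delta_pos": [
    [0,0,-0.005],
    [0,0,-0.005],
    [0,0,-0.005],
    [0,0,-0.005],
    [0,0,-0.005],
    [0,0,-0.005],
    [0,0,-0.005],
    [0,0,-0.005]
  ],
  "yaw": [0,0,0,0,0,0,0,0],
  "newtons": 20
}}

```text
time: 21.9
tcp_pos: [0.4689, 0.1056, 0.1148]
tool_rot: [0.865, 0.502, 0.0, 0.0]
force: [-1.1, -0.2, 0.3]
gripper_width: 0.998
```

```bash
python3 - <<'E'
from f import *
for i in range(3):
  c=camera("scene");print(orange(c,(225,150,380,270))[0])
s=read_state();print(s["time"],s["tcp_pos"],s["force"],s["gripper_width"])
E
```

```text
[292.52173913 189.67149758]
[292.5862069  189.66009852]
[292.5776699 189.5776699]
22.05 [0.46869091 0.10561481 0.11448551] [-0.76788567  0.02012303 -0.22059964] 0.9985775543330442
```

>>> {"name": "servo_tool", "arguments": {
  "fingers": [1,1,1,1,1,1,1,1],
  "delta_pos": [
    [0,0,0.1],
    [0,0,0.25],
    [0,0,0.4],
    [0,0,0.55],
    [0,0,0.7],
    [0,0,0.85],
    [0,0,0.95],
    [0,0,1]
  ],
  "yaw": [0,0,0,0,0,0,0,0]
}}

```text
time: 23.05
tcp_pos: [0.4688, 0.1056, 0.2152]
tool_rot: [0.865, 0.502, 0.0, 0.0]
force: [-0.4, 0.3, -0.4]
gripper_width: 1.002
```

```bash
python3 - <<'E'
from f import *
for i in range(3):
  c=camera("scene");print(orange(c,(225,150,380,270))[0])
E
```

```text
[292.46766169 189.4278607 ]
[292.41871921 189.49753695]
[292.37810945 189.37313433]
```

>>> {"name": "servo_tool", "arguments": {
  "fingers": [1,1,1,1,1,1,1,1],
  "delta_pos": [
    [-0.05,0.05,0],
    [-0.1,0.1,0.1],
    [-0.15,0.2,0.2],
    [-0.2,0.3,0.2],
    [-0.3,0.5,0.2],
    [-0.4,0.7,0.2],
    [-0.45,0.8,0.2],
    [-0.45,0.8,0.2]
  ],
  "yaw": [0,0,0,0,0,0,0,0]
}}

```text
time: 24.2
tcp_pos: [0.4234, 0.1863, 0.2345]
tool_rot: [0.865, 0.503, 0.0, 0.0]
force: [0.7, 0.2, 0.9]
gripper_width: 1.0
```

```bash
python3 - <<'E'
from f import *
for i in range(3):
  c=camera("scene");print(orange(c,(225,150,380,270))[0])
print(read_state()["time"])
t=camera("top");print(orange(t,(190,110,380,260)))
cv2.imwrite("pics/t4.png",t["image"])
E
```

```text
[292.07692308 189.87912088]
[292.12222222 189.75555556]
[292.03333333 189.80555556]
24.35
(array([264.2125, 216.1125]), array([260, 211,  10,  11,  80], dtype=int32))
```

View pics/t4.png

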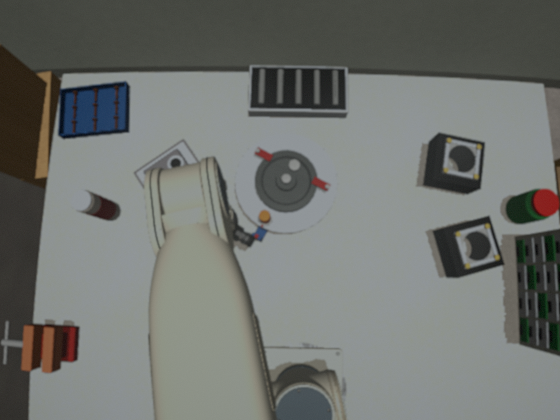

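The top view shows the post at (264,216), the same as at the start, and the barrels and can haven't moved. I'll let one more second pass, then do a last check that it is still and hand in.

>>> {"name": "servo_tool", "arguments": {
  "fingers": [1,1,1,1,1,1,1,1],
  "delta_pos": [
    [0,0,0],
    [0,0,0],
    [0,0,0],
    [0,0,0],
    [0,0,0],
    [0,0,0],
    [0,0,0],
    [0,0,0]
  ],
  "yaw": [0,0,0,0,0,0,0,0]
}}

```text
time: 25.4
tcp_pos: [0.4237, 0.1856, 0.2345]
tool_rot: [0.865, 0.502, -0.0, 0.0]
force: [-0.1, 0.2, 0.9]
gripper_width: 1.003
```

```bash
python3 - <<'E'
from f import *
c=camera("scene");ce=orange(c,(225,150,380,270))[0];print(ce)
if abs(ce[0]-292.05)<.5: print(hand_in())
E
```

```text
[292.12087912 189.8021978 ]
the job is handed in; nothing more can be done
None
```

The job is done and handed in at about 25.4 s of the 61 s allowed.

- **Release:** I gripped the post, turned the platter about +45° and let it swing. The period came out at about 3.6 s.
- **Following:** I hovered with the grasp point about 6 cm above the post's top for about 7 s, from roughly 10.7 to 17.9 s. The swing was about 41° at the start and 29° at the end. At the once-a-second checks the sideways error was 0.5–5.5 mm. In the first 0.3 s after release the gripper lagged by about 27 mm, and I don't count that time.
- **Catch and return:** I caught the post near its turning point at −28°, brought it back to the index mark in about 2 s, and opened the gripper there. The wrist read up to 25 N vertically while holding the post. I lowered the command slightly before opening, and the force fell to about zero on release.

In the last check the post was at its starting pixel position in both views, within about 0.3 px (under 1 mm). It had not moved over the last second, and the gripper was clear of everything. The two barrels and the spray can look unmoved in the last top view. The arm hid most of the cylinder head and the screwdriver in that view, so I did not re-check those two; the arm never went near them.

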